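Pump the lubricator until its indicator pin is out

ROBOT

A 7-joint arm with a two-finger parallel gripper is mounted at the origin on a cart in front of the work surface, level with it; the furniture and walls round the work are solid. World frame = base frame: x ahead of the robot, y to its left, z up, the work surface at z = 0. Lengths are in m, angles in rad, forces in N, time in s.
With the tool pointing down it reaches from about 0.4 to 0.925 m from the base axis. Payload 5.6 kg.
Tool frame: the origin (TCP) lies midway between the tips of the shut fingers; the grasp point (between the pads) lies 19 mm behind it; z points along the fingers, y is the direction in which the jaws open and shut (so a half turn about z gives the same grasp; the last joint's range is limited). The gripper opens to 85 mm and grips with 20 to 120 N. Pads are 22 mm wide; open, the fingers measure 114 mm over their backs; the gripper's body (76 mm by 85 mm) begins 54 mm behind the grasp point. The pads swing forward as they close: fully open they stand 13 mm farther back than shut.
Start: joints at [-1.35, 0.468, -0.012, 1.603, 0.006, 1.071, -0.056], TCP at [0.17, 0.628, 0.231] pointing down, gripper open.
Joint ranges: [-2.53, 2.53], [-0.31, 2.02], [-1.57, 1.55], [0.28, 2.44], [-1.29, 4.43], [0.15, 1.84], [-2.92, 2.92]. Speed limits (rad/s): [2.57, 2.57, 3.14, 3.14, 3.14, 3.14, 3.14].

INTERFACE

Orientations are given as a unit quaternion [w, x, y, z].
In Python, from plant import manip, get_image, nets gives the robot as it stands.
- The arm moves only by the tool arm_command, never from a script. Its argument "steps" is a list that holds one entry, the list of rows, each a list of 7 numbers: the shift along the tool's x, y, z in mm, then the turn, a rotation vector about the tool's x, y, z in degrees, then the opening, from -1 (shut) to 1 (fully open). A call has 1 to 12 rows; each row is the pose to reach, as a shift and turn from the pose commanded when the call began, along the tool's axes at that moment; what a row does not reach only later rows make up. A row lasts 1/10 s, in which the tool goes at most 50 mm and 8.59 degrees, less where a joint would pass 70% of its speed; a pose out of reach is approached as far as the arm can. A call with a gripper value outside its range is refused whole. The fingers move at their own pace and stop on an object; the grip force is fixed at half the most. Time passes only in rows, so rows that repeat a pose let the fingers close. It gives the time, the measured TCP pose, the force and the opening at its end, in the units of the state.
- manip.sense(): the state, without advancing time (a new reading comes with each control period).
- get_image(name): name is "scene" or "top" or "wrist"; returns a dict with "pixels" (400x640x3 uint8, red, green, blue), "fx", "fy", "cx", "cy" (pixels), "R" (3x3) and "t" (3): a world point X has camera coordinates R X + t. Camera axes: x right, y down, z forward; pixel columns grow to the right and rows downward; lengths in m; the calibration is good to about 2 mm. The wrist camera is an equidistant fisheye: a pixel r from the principal point sees the ray r / f radians off the axis. A picture is of the moment at which its call begins. There is no depth.
- manip.finish_job(): hands the job in, once; it reports no verdict.
Trained networks look in a picture, given as the dict that the camera call returned (one of the last four; its "shot" number tells which), for a name from the list of things; names that differ only in an ending like _2 or _b are one class to them, and where a whole thing is asked for, a point or a joint stands for the part that bears it (a point fixed in the world has none). Each returns a list of dicts, best first, with "p" (0 to 1); they miss things now and then, are a little off and sometimes report something else, mostly with a low value. They report only what shows in the picture. A call takes as long as a camera call.
- nets.find_in(label, picture): "position" ([x, y, z] in m, in world coordinates, good to about 4 mm: the middle of the surface that is visible of it).
- nets.trace(label, picture): "pixels" (400x640 bool, what is visible of it).
The state is a dict: "t": time; "qpos": joint angles; "qd": joint speeds; "tau": joint torques, N m; "tcp_pos": TCP position; "tcp_rot": TCP orientation; "force": force on the tool from outside, world axes, zero at the start; "moment": the same for the moment, N m; "finger_gap": finger opening in m.
Only numpy, scipy, OpenCV 4.12 (cv2) and the standard library are available. Lean on these libraries where they do the work, as an engineer would, in place of code of your own. Each camera call takes 0.05 s, during which the arm holds its last target.

TASK

Two alike hand lubricator pumps stand on the bench; one has its brass indicator pin fully out, the other's pin is still down. With the fingertips, press the black spring plunger of the pump whose pin is down, full stroke after full stroke and letting it spring right up each time, until its pin stands fully out, then let go of it with the plunger up. Do not press the other pump's plunger, do not touch either indicator pin, and leave the loose things lying where they are.

Things in the scene. Friction and masses are not known exactly. Their poses are not given: they have to be found in the camera images.
- pump_due: Pump to work (its pin is down). Fixed base plate 170 x 80 x 10 mm; origin: centre of its underside, on the bench; z up, x from plunger to indicator. At x = -35 mm a grey cylinder 62 across, 96 high, above it spring and black push head. At x = +40 mm a bare-metal block 44 square with collar (top 72 mm above bench) and brass pin. Plunger end faces the robot within 0.35 rad.
- pump_done: The other pump, built exactly alike, with the same origin and axes; its pin is fully out already: leave it alone. Either pump may stand left or right.
- pump_due_head (a point): Centre of the top of the push head of the pump to work (moves with it): head 48 mm across and 18 mm thick, nearly flat on top for the inner 20 mm; 140 mm above the bench when up, 118 mm when fully down.
- pump_done_head (a point): The same point of the other pump.
- pump_due_pin_top (a point): Centre of the top of the indicator pin of the pump to work: 80 mm above the bench when down, about 116 mm when fully out.
- pump_done_pin_top (a point): The same point of the other pump; its pin is fully out (about 116 mm above the bench).
- pump_due_plunger (a joint): Plunger of that pump, m: 0 = up, 0.022 = fully down at its hard stop. Its spring returns it (5 N at the top, 11 to 14 N at the stop, up to 17 N if pushed fast). A full stroke down and back up ratchets the pin out about 6 mm (the first up to 11 mm); strokes under 17 mm may not advance it. It must come up fully before the next stroke counts.
- pump_done_plunger (a joint): Plunger of that pump, m: 0 = up, 0.022 = fully down at its hard stop. Its spring returns it (5 N at the top, 11 to 14 N at the stop, up to 17 N if pushed fast). 
- pump_due_pin_out (a joint): Indicator pin of that pump, m: 0 = down (pin top 8 mm above its collar), about 0.036 = fully out (44 mm above its collar). Starts between 0 and 0.014, so 3 to 5 full strokes bring it out. It stays where the strokes have left it; once it is out, further strokes neither move it nor do harm.
- pump_done_pin_out (a joint): Indicator pin of that pump, m: 0 = down (pin top 8 mm above its collar), about 0.036 = fully out (44 mm above its collar). Starts at 0.036.
- pump_due_pin: The indicator pin itself of the pump to work: brass rod 14 mm across; origin on its axis, level with the bench when the pin is down.
- pump_done_pin: The indicator pin itself of the other pump, likewise.
- spanner: Loose bystander, not to be moved: steel open-ended spanner, 194 x 36 x 6, lying between the two pumps (mm); origin: centre of its underside.
- bush_tin: Loose bystander, not to be moved: small open steel tin of bushes, 74 across, 54 high, on the left (mm); origin: centre of its underside.
- oil_can: Loose bystander, not to be moved: small green oil can with a bent spout, body 64 across, 147 high to the spout tip, behind the pumps on the right (mm); origin: centre of its underside.
- bolt_1: Loose bystander, not to be moved: steel hex bolt, 59 long, lying behind the gap between the pumps (mm); origin: centre of its underside.
- bush_1: Loose bystander, not to be moved: turned steel ring (bush), 34 across, 13 high, in front of the gap between the pumps (mm); origin: centre of its underside.
- hex_key: Loose bystander, not to be moved: black hex key, 93 x 31 x 6, on the right (mm); origin: centre of its underside.

How it is judged:
By the outcome, as a careful person would: the job done as asked, in the order asked, and still so for the second after the job is handed in, with the robot touching nothing.
It also fails if it takes over 38 s, if anything falls off the work surface, if the arm or the gripper's body presses on something with over 40 N, if the wrist force passes 120 N, or if a joint passes its speed limit or range.

## Working session

There is one attempt and no reset: what is moved stays moved. The work goes in short steps, Python scripts to look and compute and a tool call to move; the robot and the scene stay as the last step left them, time stands still between calls to the robot, and variables do not carry over. Pictures are saved under pics/ and viewed, and the job is handed in when it is done.

Besides the shell and the picture viewer there is one more tool, called after "Request:" as name([rows], argument=value, ...), one row to a line, values as JSON. arm_command: Moves the arm, as the interface text tells. Its arguments: {"type":"object","properties":{"steps":{"type":"array","items":{"type":"array","items":{"type":"array","items":{"type":"number"}}}}},"required":["steps"]}

```bash
mkdir -p pics; ls
python3 - <<'E'
from plant import manip,get_image,nets
import cv2
s=manip.sense();print(s)
for n in("scene","top"):
    im=get_image(n);cv2.imwrite(f"pics/{n}0.png",im["pixels"][:,:,::-1])
    for l in ("pump_due_head","pump_due_pin_top","pump_due_pin","pump_done_pin_top"):
        print(n,l,[(d["p"],d["position"]) for d in nets.find_in(l,im)][:4])
E
```

```text
pics
{'t': 0.0, 'qpos': array([-1.34999533,  0.4683366 , -0.01158989,  1.60364652,  0.00600546,
        1.0713858 , -0.05626734]), 'qd': array([ 0.00110623, -0.00261337, -0.00168293, -0.00032041, -0.00037434,
       -0.00067092,  0.00074171]), 'tau': array([ 2.48046845e-04, -5.32381618e+01,  2.19696842e-02, -2.51299131e+01,
        1.15582507e-02,  7.71058782e-03,  3.61977141e-05]), 'tcp_pos': array([0.16941776, 0.62695091, 0.23035517]), 'tcp_rot': array([-4.81976657e-05,  1.31538207e-01,  9.91310719e-01, -8.69700008e-04]), 'force': array([-0.05952543, -0.11712348,  0.51036765]), 'moment': array([-0.00910976, -0.1071431 , -0.05922414]), 'finger_gap': 0.0854375512602869}
scene pump_due_head [(0.59, [0.4995, 0.0989, 0.1367])]
scene pump_due_pin_top [(0.25, [0.6345, 0.2946, 0.0358])]
scene pump_due_pin [(0.56, [0.6503, -0.0187, 0.0085])]
scene pump_done_pin_top [(0.49, [0.5881, -0.2088, 0.1092])]
top pump_due_head [(0.57, [0.5036, 0.101, 0.1373])]
top pump_due_pin_top []
top pump_due_pin []
top pump_done_pin_top [(0.67, [0.5001, 0.1029, 0.1382]), (0.61, [0.5197, -0.2277, 0.1377]), (0.52, [0.5882, -0.2004, 0.111])]
```

View pics/scene0.png

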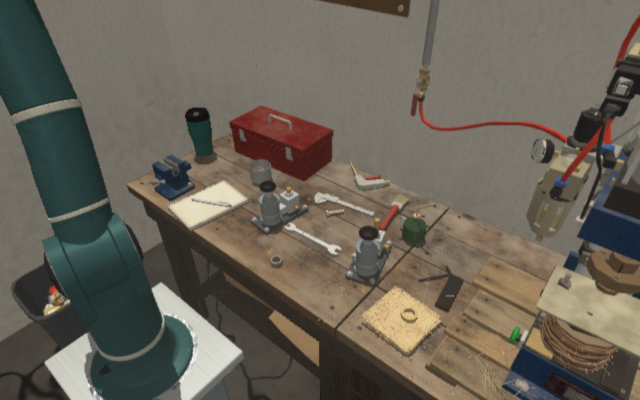

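View pics/top0.png

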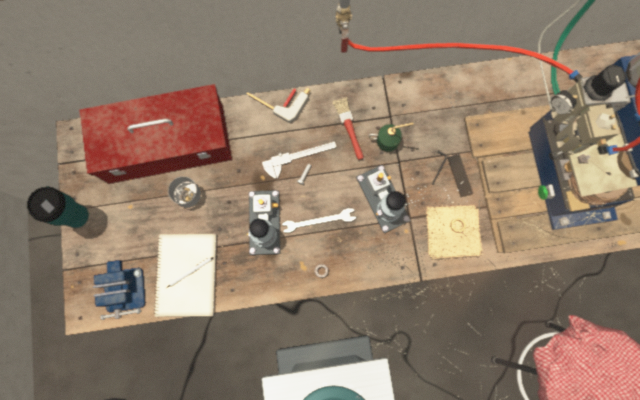

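```bash
cat > h.py <<'E'
import numpy as np,cv2
def proj(im,X):
    c=im["R"]@np.array(X,float)+im["t"];return np.array([im["fx"]*c[0]/c[2]+im["cx"],im["fy"]*c[1]/c[2]+im["cy"]])
def ray(im,u,v,z):
    R=np.array(im["R"]);d=R.T@np.array([(u-im["cx"])/im["fx"],(v-im["cy"])/im["fy"],1]);o=-R.T@np.array(im["t"])
    return o+d*(z-o[2])/d[2]
E
python3 - <<'E'
from plant import manip,get_image,nets
import cv2,numpy as np
from h import *
a=get_image("scene");b=get_image("top")
P=a["pixels"][:,:,::-1];T=b["pixels"][:,:,::-1]
f=lambda I,x,y:cv2.resize(I[y:y+70,x:x+80],(400,300) if 0 else (400,350)[:2],interpolation=cv2.INTER_CUBIC)
r=lambda I,x,y:cv2.resize(I[y:y+60,x:x+80],(400,300),interpolation=cv2.INTER_CUBIC)
cv2.imwrite("pics/z0.png",np.vstack([np.hstack([r(P,240,175),r(P,330,222)]),np.hstack([r(T,225,190),r(T,345,165)])]))
print(b["R"],b["t"])
for u,v in((259,229),(395,201)):print(ray(b,u,v,.14))
for l in("pump_due","pump_done","pump_due_head"):
  for im in(a,b):
    for d in nets.trace(l,im)[:3]:
      ys,xs=np.nonzero(d["pixels"]);print(l,d["p"],xs.mean(),ys.mean(),xs.min(),xs.max(),ys.min(),ys.max())
E
```

```text
[[-0.14745982 -0.98906701 -0.00142958]
 [-0.96862634  0.14470436 -0.20204864]
 [ 0.20004651 -0.02840933 -0.97937444]] [0.03596902 0.56097651 1.25895992]
[0.49823741 0.10619302 0.14      ]
[ 0.51736261 -0.22467776  0.14      ]
pump_due 0.69 276.95365853658535 206.91829268292682 252 307 180 232
pump_due 0.87 264.21351351351353 222.39675675675676 248 280 191 253
pump_done 0.97 369.08229988726043 254.24746335963923 346 391 219 283
pump_done 0.71 259.7826086956522 170.5096618357488 250 271 159 182
pump_done 0.92 383.55227743271223 198.46687370600415 357 409 166 231
pump_done 0.73 379.96363636363634 176.5818181818182 377 383 172 181
pump_due_head 0.57 413.6149732620321 228.46880570409982 402 425 212 242
pump_due_head 0.53 267.74074074074076 187.47619047619048 260 275 180 197
pump_due_head 0.6 258.68 228.00307692307692 249 268 218 237
```

View pics/z0.png

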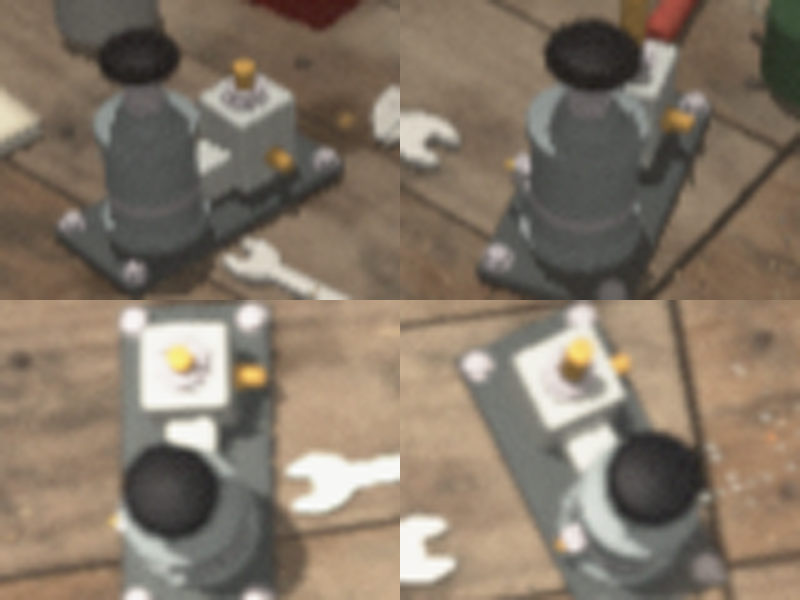

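Run:
```python
from plant import manip,get_image,nets
from h import *
a=get_image("scene");b=get_image("top")
print(ray(b,259.3,227.6,.137),ray(a,267.8,184.5,.137),ray(a,267.8,186,.131))
for z in(.08,.095):print("pin",ray(b,261.2,201.4,z),ray(a,288.6,188,z))
print("pin done",ray(b,460-0-400+320,0,0)*0,ray(b,345+35.5,165+8.5,.116))
# predicted base corners
print(np.linalg.inv(np.eye(3))[0,0], manip.sense()["t"])
for n in("bush_tin","oil_can"):print(n,[(d["p"],d["position"]) for d in nets.find_in(n,b)][:2])
# base outline check
h=ray(b,259.3,227.6,.137);
for u,v in((251.6,194),(275,193.5)):print("bolt",ray(b,u,v,.012))
```

```text
[0.5019705  0.10535861 0.137     ] [0.50504216 0.10472173 0.137     ] [0.5054464  0.10588209 0.131     ]
pin [0.57706124 0.0977852  0.08      ] [0.58523799 0.10323808 0.08      ]
pin [0.57374199 0.09651049 0.095     ] [0.57065809 0.08840632 0.095     ]
pin done [ 0. -0. -0.] [ 0.59540308 -0.20579193  0.116     ]
1.0 1.0
bush_tin [(0.96, [0.6449, 0.3045, 0.0276])]
oil_can [(0.92, [0.6999, -0.2522, 0.0573])]
bolt [0.61582692 0.12631178 0.012     ]
bolt [0.60797919 0.06457037 0.012     ]
```

Request:
arm_command([
  [[-15,-14,0,0,0,0,-1],[-45,-41,0,0,0,0,-1],[-80,-73,0,0,0,0,-1],[-115,-105,0,0,0,0,-1],[-150,-137,0,0,0,0,-1],[-185,-169,0,0,0,0,-1],[-220,-201,0,0,0,0,-1],[-255,-233,0,0,0,0,-1],[-290,-265,0,0,0,0,-1],[-320,-293,0,0,0,0,-1],[-340,-311,0,0,0,0,-1],[-350,-320,0,0,0,0,-1]],
])

```text
t: 2.3
tcp_pos: [0.4255, 0.2245, 0.2317]
tcp_rot: [0.001, 0.134, 0.991, 0.0]
force: [0.8, 0.2, -0.6]
finger_gap: 0.0003
```

Request:
arm_command([
  [[-20,-18,0,0,0,0,-1],[-45,-41,0,0,0,0,-1],[-70,-64,0,0,0,0,-1],[-90,-82,10,0,0,0,-1],[-102,-93,25,0,0,0,-1],[-106,-97,45,0,0,0,-1],[-106,-97,58,0,0,0,-1],[-106,-97,62,0,0,0,-1],[-106,-97,62,0,0,0,-1]],
])

```text
t: 3.2
tcp_pos: [0.5005, 0.1067, 0.169]
tcp_rot: [-0.0, 0.131, 0.991, -0.0]
force: [0.6, -0.4, 0.0]
finger_gap: -0.0002
```

Run:
```python
from plant import manip,get_image,nets
from h import *
a=get_image("scene");b=get_image("top");w=get_image("wrist")
s=manip.sense();print(s["t"],s["tcp_pos"],s["tcp_rot"],s["force"],proj(a,s["tcp_pos"]),proj(b,s["tcp_pos"]))
r=lambda I,x,y:cv2.resize(I[y:y+60,x:x+80],(400,300),interpolation=cv2.INTER_CUBIC)
A=a["pixels"][:,:,::-1];B=b["pixels"][:,:,::-1];W=w["pixels"][:,:,::-1]
cv2.imwrite("pics/z1.png",np.vstack([np.hstack([r(A,230,160),r(B,220,190)]),np.hstack([cv2.resize(W,(400,250))]*2)]))
cv2.imwrite("pics/w1.png",W)
print([(d["p"],d["position"]) for d in nets.find_in("pump_due_head",w)][:2])
```

```text
3.35 [0.50137857 0.10672693 0.1701089 ] [6.47547209e-04 1.31060801e-01 9.91374022e-01 4.41857208e-04] [-0.29424582 -1.04817448  0.52178386] [265.31474638 175.17378435] [257.0921678  225.76119121]
[(0.86, [0.4951, 0.1069, 0.136])]
```

View pics/z1.png

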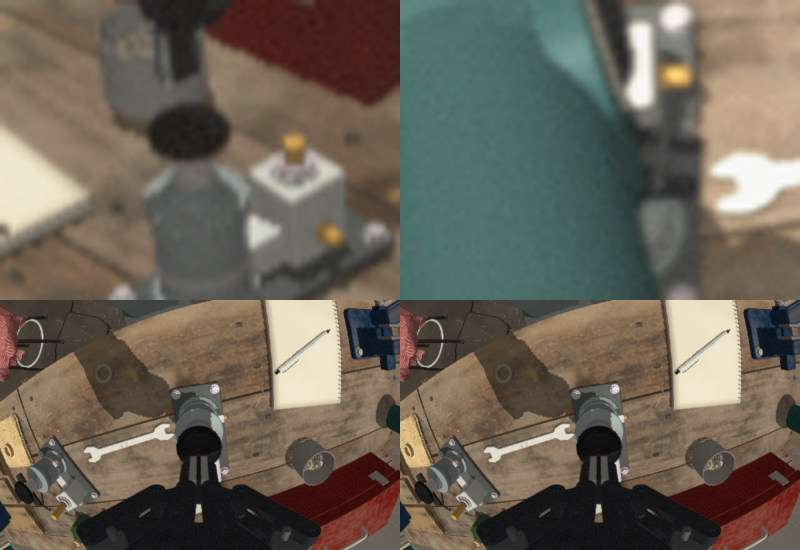

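View pics/w1.png

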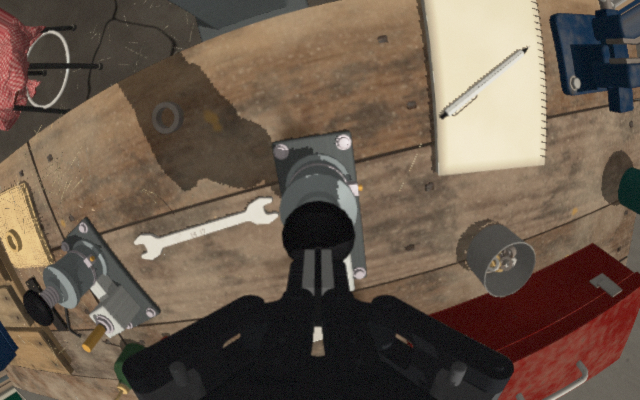

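Run:
```python
from plant import manip,get_image,nets
from h import *
w=get_image("wrist")
def fp(X):
    c=w["R"]@np.array(X)+w["t"];r=np.hypot(c[0],c[1]);th=np.arctan2(r,c[2]);return np.array([w["fx"]*th*c[0]/r+w["cx"],w["fy"]*th*c[1]/r+w["cy"]])
s=manip.sense();print(s["tcp_pos"],fp(s["tcp_pos"]))
I=w["pixels"][:,:,::-1].copy()
for c,col in(((.502,.105),(0,255,0)),((.497,.106),(0,0,255))):
  for z in(.14,.122):
    p=np.array([fp([c[0]+.024*np.cos(t),c[1]+.024*np.sin(t),z]) for t in np.linspace(0,6.28,60)])
    print(c,z,p.min(0),p.max(0))
    if z>.13: cv2.polylines(I,[np.round(p*8).astype(np.int32)],True,col,1,cv2.LINE_AA,3)
cv2.imwrite("pics/w2.png",cv2.resize(np.clip(I[180:300,240:400].astype(float)*1.6,0,255).astype(np.uint8),(800,600),interpolation=cv2.INTER_CUBIC))
```

```text
[0.50134753 0.1065428  0.1700635 ] [316.83478102 263.23932332]
(0.502, 0.105) 0.14 [276.25723462 203.51069614] [353.33396939 272.56902476]
(0.502, 0.105) 0.122 [279.49049532 194.14517011] [350.48057088 258.96070102]
(0.497, 0.106) 0.14 [275.28762812 195.332311  ] [353.16867661 265.97139324]
(0.497, 0.106) 0.122 [278.64925159 186.59720804] [350.28243759 252.67191621]
```

View pics/w2.png

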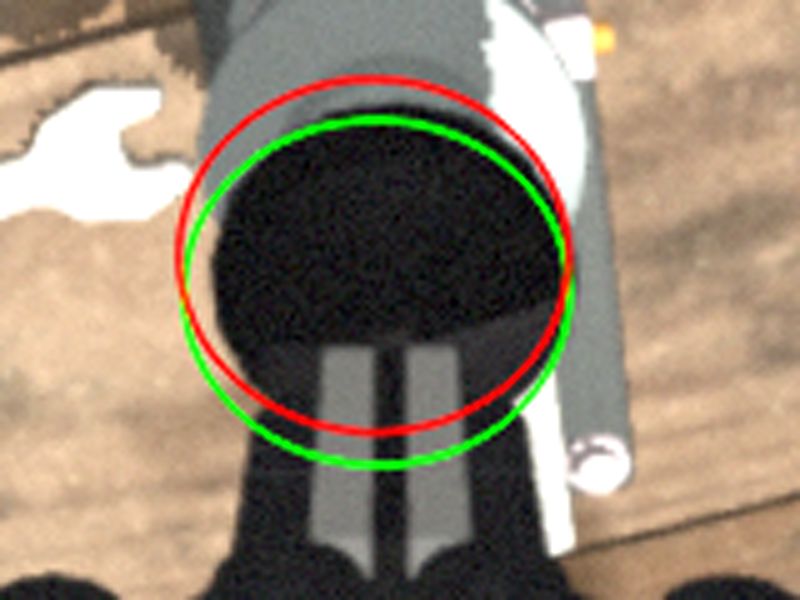

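Request:
arm_command([
  [[-2,0,10,0,0,0,-1],[-2,0,22,0,0,0,-1],[-2,0,30,0,0,0,-1],[-2,0,37,0,0,0,-1],[-2,0,43,0,0,0,-1],[-2,0,48,0,0,0,-1],[-2,0,51,0,0,0,-1],[-2,0,53,0,0,0,-1],[-2,0,53,0,0,0,-1],[-2,0,53,0,0,0,-1]],
])

```text
t: 4.45
tcp_pos: [0.5026, 0.1054, 0.118]
tcp_rot: [-0.001, 0.132, 0.991, 0.0]
force: [-7.4, -1.0, 24.5]
finger_gap: 0.0002
```

Request:
arm_command([
  [[0,0,1,0,0,0,-1],[0,0,-5,0,0,0,-1],[0,0,-14,0,0,0,-1],[0,0,-24,0,0,0,-1],[0,0,-31,0,0,0,-1],[0,0,-33,0,0,0,-1],[0,0,-33,0,0,0,-1],[0,0,-33,0,0,0,-1]],
])

```text
t: 5.25
tcp_pos: [0.5026, 0.1054, 0.1488]
tcp_rot: [-0.0, 0.132, 0.991, -0.0]
force: [0.5, -0.8, 0.4]
finger_gap: -0.0
```

```bash
cat > look.py <<'E'
from plant import manip,get_image,nets
from h import *
import sys
a=get_image("scene")
s=manip.sense();print(s["t"],s["tcp_pos"],s["force"])
cv2.imwrite(sys.argv[1],cv2.resize(a["pixels"][165:240,240:340,::-1],(800,600),interpolation=cv2.INTER_CUBIC))
E
python3 look.py pics/s1.png
```

```text
5.3 [0.50260787 0.10539534 0.14879277] [0.09317926 0.04052097 0.49226168]
```

View pics/s1.png

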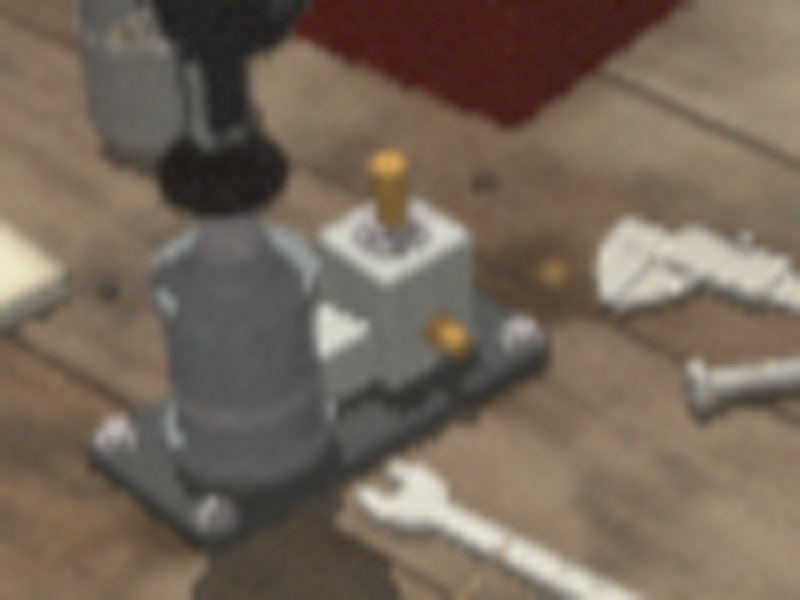

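The brass pin (top now at about (388,160) in the crop) has risen, and the plunger is back up. I'll repeat the stroke.

Request:
arm_command([
  [[0,0,8,0,0,0,-1],[0,0,16,0,0,0,-1],[0,0,24,0,0,0,-1],[0,0,30,0,0,0,-1],[0,0,33,0,0,0,-1],[0,0,33,0,0,0,-1],[0,0,33,0,0,0,-1],[0,0,20,0,0,0,-1],[0,0,8,0,0,0,-1],[0,0,0,0,0,0,-1],[0,0,0,0,0,0,-1],[0,0,0,0,0,0,-1]],
])

```text
t: 6.5
tcp_pos: [0.5025, 0.1055, 0.1489]
tcp_rot: [-0.0, 0.132, 0.991, -0.0]
force: [0.0, 0.1, -0.3]
finger_gap: 0.0
```

Request:
arm_command([
  [[0,0,8,0,0,0,-1],[0,0,16,0,0,0,-1],[0,0,24,0,0,0,-1],[0,0,30,0,0,0,-1],[0,0,33,0,0,0,-1],[0,0,33,0,0,0,-1],[0,0,33,0,0,0,-1],[0,0,20,0,0,0,-1],[0,0,8,0,0,0,-1],[0,0,0,0,0,0,-1],[0,0,0,0,0,0,-1],[0,0,0,0,0,0,-1]],
])

```text
t: 7.7
tcp_pos: [0.5024, 0.1054, 0.1487]
tcp_rot: [-0.0, 0.132, 0.991, -0.0]
force: [-0.3, -0.1, -0.4]
finger_gap: 0.0001
```

```bash
python3 look.py pics/s3.png
```

```text
7.75 [0.502324   0.1053739  0.14858404] [ 0.8925227   0.85280479 -0.36440278]
```

View pics/s3.png

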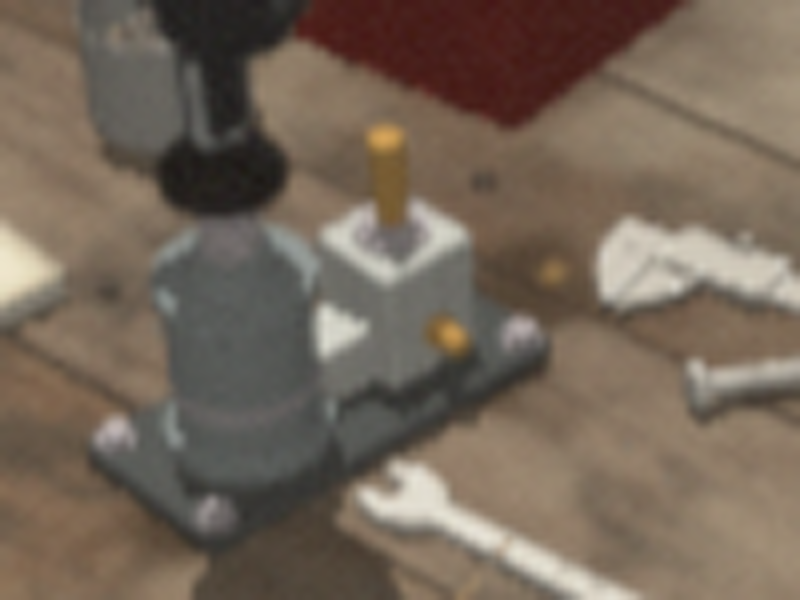

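The pin has risen further, its top now at about (386,138) in the crop. I'll do two more strokes and compare.

Request:
arm_command([
  [[0,0,8,0,0,0,-1],[0,0,16,0,0,0,-1],[0,0,24,0,0,0,-1],[0,0,30,0,0,0,-1],[0,0,33,0,0,0,-1],[0,0,33,0,0,0,-1],[0,0,33,0,0,0,-1],[0,0,20,0,0,0,-1],[0,0,8,0,0,0,-1],[0,0,0,0,0,0,-1],[0,0,0,0,0,0,-1],[0,0,0,0,0,0,-1]],
])

```text
t: 8.95
tcp_pos: [0.5024, 0.1054, 0.1488]
tcp_rot: [-0.0, 0.131, 0.991, -0.0]
force: [0.0, -1.1, 0.9]
finger_gap: -0.0002
```

```bash
python3 look.py pics/s4.png
```

```text
9.0 [0.50233221 0.10536591 0.14858009] [ 0.27785134 -1.05960674 -1.15134511]
```

Request:
arm_command([
  [[0,0,8,0,0,0,-1],[0,0,16,0,0,0,-1],[0,0,24,0,0,0,-1],[0,0,30,0,0,0,-1],[0,0,33,0,0,0,-1],[0,0,33,0,0,0,-1],[0,0,33,0,0,0,-1],[0,0,20,0,0,0,-1],[0,0,8,0,0,0,-1],[0,0,0,0,0,0,-1],[0,0,0,0,0,0,-1],[0,0,0,0,0,0,-1]],
])

```text
t: 10.2
tcp_pos: [0.5025, 0.1054, 0.1488]
tcp_rot: [-0.0, 0.131, 0.991, -0.0]
force: [-0.1, -0.7, 0.4]
finger_gap: -0.0
```

```bash
python3 look.py pics/s5.png; python3 -c "
import cv2,numpy as np
cv2.imwrite('pics/c.png',np.hstack([cv2.imread(f'pics/s{i}.png')[80:330,280:500] for i in(3,4,5)]))"
```

```text
10.25 [0.50233579 0.10540567 0.1485988 ] [ 0.58782589 -0.05917742 -0.29033677]
```

View pics/c.png

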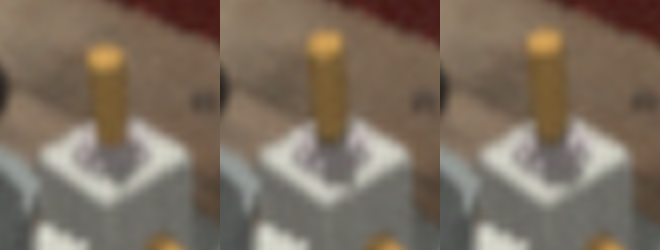

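Pin top went 55 → 42 → 40, so the last stroke barely moved it. One slower stroke will confirm whether it is at its end.

Request:
arm_command([
  [[0,0,10,0,0,0,-1],[0,0,18,0,0,0,-1],[0,0,26,0,0,0,-1],[0,0,32,0,0,0,-1],[0,0,34,0,0,0,-1],[0,0,34,0,0,0,-1],[0,0,34,0,0,0,-1],[0,0,34,0,0,0,-1]],
])

```text
t: 11.05
tcp_pos: [0.5038, 0.1057, 0.1179]
tcp_rot: [0.0, 0.132, 0.991, 0.001]
force: [-7.8, -2.1, 32.9]
finger_gap: 0.0
```

Request:
arm_command([
  [[0,0,-10,0,0,0,-1],[0,0,-22,0,0,0,-1],[0,0,-34,0,0,0,-1],[0,0,-60,0,0,0,-1],[0,0,-95,0,0,0,-1],[0,0,-120,0,0,0,-1],[50,45,-134,0,0,0,-1],[90,80,-134,0,0,0,-1],[120,105,-134,0,0,0,-1],[135,120,-134,0,0,0,-1],[135,120,-134,0,0,0,-1]],
])

```text
t: 12.15
tcp_pos: [0.4004, 0.2605, 0.2488]
tcp_rot: [-0.001, 0.127, 0.992, 0.0]
force: [-1.2, -0.3, -0.0]
finger_gap: 0.0005
```

```bash
python3 look.py pics/s6.png; python3 -c "
import cv2,numpy as np
cv2.imwrite('pics/c6.png',np.hstack([cv2.imread(f'pics/s{i}.png')[80:330,280:500] for i in(4,5,6)]))
from plant import get_image
from h import *
a=get_image('scene');b=get_image('top')
for z in(.072,.080,.104,.110,.116):print(z,(proj(a,[.577,.099,z])-[240,165])*8-[280,80])
print(proj(b,[.577,.099,.116]))
cv2.imwrite('pics/t6.png',np.hstack([cv2.resize(b['pixels'][190:250,225:305,::-1],(400,300)),cv2.resize(b['pixels'][165:225,345:425,::-1],(400,300))]))
cv2.imwrite('pics/f6.png',a['pixels'][:,:,::-1])
"
```

```text
12.2 [0.40210674 0.25805273 0.24878065] [ 0.62880171  0.83543675 -0.56888591]
0.072 [103.32210097 135.13496407]
0.08 [102.0863458  118.11827982]
0.104 [98.32036881 66.2597541 ]
0.11 [97.36485451 53.10206267]
0.116 [96.40363167 39.86576317]
[259.06425522 198.52479273]
```

View pics/c6.png

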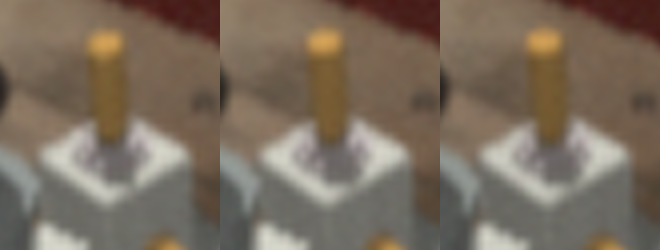

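View pics/t6.png

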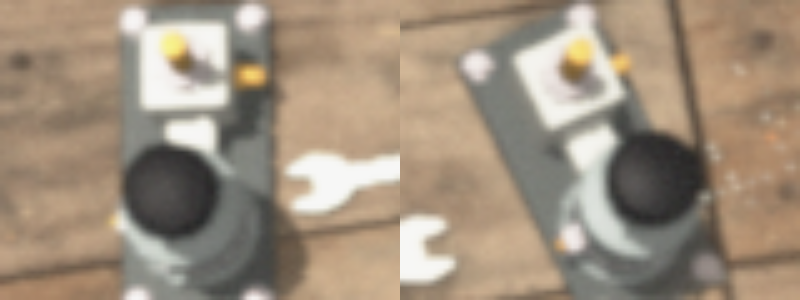

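View pics/f6.png

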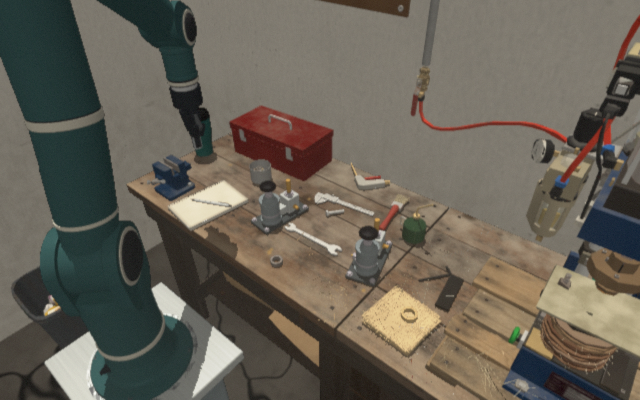

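The pin stopped at the same height over the last three strokes. Its top is near crop row 40–42, and 0.116 m projects to 39.9. The plunger is up and the arm is clear.

```bash
python3 -c "
from plant import manip
print(manip.finish_job())"
```

```text
the job is handed in; nothing more can be done
None
```

The left pump was the one with its pin down. I gave its plunger six full strokes with the shut fingertips, letting it spring right up each time, and its pin now stands fully out. I then moved the arm clear and handed the job in at about 12.4 s.

- **Strokes:** I read the force at the bottom of only the first and last strokes. Both reached the hard stop, with the tip at 0.118 m and 24 to 33 N. Strokes 2 to 5 used the same commanded depth as the first.
- **Pin:** it rose over the first four strokes, and strokes 5 and 6 moved it no further. Its top lies where a height of about 0.116 m should appear in the scene image.
- **Rest of the scene:** in the last images the plunger is up and the right pump looks unchanged. The loose things look undisturbed by eye; I did not measure their positions.
- **Disagreements:** the wrist image put the head centre about 2 mm from where the other two cameras did. The networks were unsure which pump was which, so I told them apart by pin length in the pictures.

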